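# Load a tea tin into the spring-loaded dispenser

## Task

Top up the spring-loaded tin dispenser: take the loose tea tin of the same size as the one already in it, set it lid up on the mouth and push it straight down until both spring catches have snapped in over its lid, then take the hand away. Leave the wider tin standing where it is.

Things in the scene. Friction and masses are not known exactly. Their poses are not given: they have to be found in the camera images.
- tin: the loose tea tin to load: bare-metal flat round tin, solid, 56 mm in diameter, 34 mm high, about 0.12 kg, standing lid up on the worktop. Origin at the centre of its underside, z up through the lid. It stands 10 cm or more (centre to centre) from the wider tin; which of the two is nearer changes.
- tin_wide: the wrong tin: same metal and same height (34 mm), but 76 mm in diameter, too wide for the dispenser. Origin at the centre of its underside. It must stay where it is (moved by less than 30 mm).
- mouth (a point): mouth of the fixed dispenser (dark foot 112 mm across, four guide rods that flare out to 38 mm above here): on its axis, 122 mm above the worktop, z up, level with the flat undersides of two spring catches at +y and -y. Catch tips 40 mm apart; slopes rise outward from 5 to 25 mm above here; a tin set on them rests with its underside about 16 mm above here, fingers at +x and -x. One tin like tin is inside, under the catches.
- platform (a joint): sink of the spring platform under the pile, m: 0 at the top, stop at 0.080; about 0.033 with one tin under the catches, 0.067 with two; the spring pushes up with 2 N at the top, 7 N at the stop. A tin pushed at the middle of its lid with 5 to 20 N parts the catches and drives the pile down; once its lid is below the mouth point they snap in over it. Pushing can go on 12 mm farther.
Mind the look-alikes: they are no part of the job. What is shaped like the part that bears mouth but orange is not meant.

How it is judged:
At the end, for the whole second after the job is handed in: The tin stands lid up (within 10 degrees), at rest, centred in the dispenser within 10 mm, on top of the first tin and held under the catches: its underside 31.5 to 42 mm below the mouth point and the platform sunk by more than 60 mm (z of tin in the frame of mouth between -0.042 and -0.0315 m and horizontal distance between tin and mouth below 0.01 m and angle between tin's own z axis and vertical below 0.17 rad and value of joint platform above 0.06 m and linear speed of tin below 0.02 m/s); the robot touches nothing.
It fails at once if the wider tin is moved by more than 30 mm (distance of tin_wide from where it was at the start of the episode above 0.03 m).
It also fails if it takes over 58 s, if anything falls off the work surface, if the arm or the gripper's body presses on something with over 40 N, if the wrist force passes 120 N, or if a joint passes its speed limit or range.

## Robot

A 6-joint arm with a two-finger parallel gripper is mounted at the origin on a cart in front of the work surface, level with it; the furniture and walls round the work are solid. World frame = base frame: x ahead of the robot, y to its left, z up, the work surface at z = 0. Lengths are in m, angles in rad, forces in N, time in s.
With the tool pointing down it reaches from about 0.35 to 0.875 m from the base axis. Payload 4.2 kg.
Tool frame: the origin (TCP) lies midway between the tips of the shut fingers; the grasp point (between the pads) lies 19 mm behind it (ctrl.hold_point_z is the distance from the TCP to the grasp point, in m); z points along the fingers, y is the direction in which the jaws open and shut (so a half turn about z gives the same grasp; the last joint's range is limited). The gripper opens to 87 mm and grips with 3 to 60 N. Pads are 19 mm wide; open, the fingers measure 117 mm over their backs; the gripper's body (75 mm by 190 mm) begins 51 mm behind the grasp point.
Start: joints at [-0.959, 0.385, 0.008, 0, -1.194, -0.259], TCP at [0.216, -0.586, 0.185] pointing down, gripper open.
Joint ranges: [-3.14, 3.14], [-1.21, 2.06], [-1.07, 1.41], [-3.16, 2.05], [-2.99, -0.16], [-3.1, 3.1]. Speed limits (rad/s): [2.79, 2.79, 3.14, 3.14, 3.14, 3.14].

## Interface

Orientations are given as a 3x3 rotation matrix whose columns are the frame's x, y, z axes.
In Python, from cell import readout, vision, ctrl gives the robot as it stands.
- The arm moves only by the shell command python3 -m jog 'ROWS'. ROWS is JSON, a list of rows, each an object with "angular": the turn, a rotation vector about the tool's x, y, z in rad, a list of three; "delta_pos": the shift along the tool's x, y, z in mm, a list of three; "gripper": the gripper command: -1 is shut, 1 is fully open, values between are in proportion. A call has exactly 8 rows; each row shifts and turns the pose as measured when the row begins, along the tool's axes as they then stand; what a row does not reach is not made up. A row lasts 1/8 s, in which the tool goes at most 62.5 mm and 10.7 degrees, less where a joint would pass 70% of its speed; a pose out of reach is approached as far as the arm can. A call with a gripper value outside its range is refused whole. The fingers move at their own pace and stop on an object; the grip force is fixed at half the most. Time passes only in rows, so rows that do not move let the fingers close, or fill a call up. It gives the time, the measured TCP pose, the force and the opening at its end, in the units of the state.
- readout.observe(): the state, without advancing time (a new reading comes with each control period).
- vision.grab_frame(name): name is "side" or "top"; returns a dict with "frame" (420x560x3 uint8, red, green, blue), "z_map" (420x560 float32, m along the optical axis (not along the pixel's ray), 0 where there is no reading), "fx", "fy", "cx", "cy" (pixels), "k1" (the pictures are not rectified: a ray, as slopes to the right and down, at radius r is drawn at 1 + k1 r^2 times it, then the intrinsics apply), "position" and "rotation" of the camera in the world. Camera axes: x right, y down, z forward; pixel columns grow to the right and rows downward; lengths in m; the calibration is good to about 2 mm. A picture is of the moment at which its call begins.
- ctrl.finish_job(): hands the job in, once; it reports no verdict.
The state is a dict: "time_s": time; "joints": joint angles; "dq": joint speeds; "effort": joint torques, N m; "tool_pos": TCP position; "ee_rot": TCP orientation; "wrist_force": force on the tool from outside, world axes, zero at the start; "moment": the same for the moment, N m; "gripper_width": opening from 0.0 (shut) to 1.0 (fully open).
Only numpy, scipy, OpenCV 4.12 (cv2) and the standard library are available. Lean on these libraries where they do the work, as an engineer would, in place of code of your own. Each camera call takes 0.05 s, during which the arm holds its last target. There are 200 camera calls.

## Working session

There is one attempt and no reset: what is moved stays moved. The work goes in short steps, Python scripts to look and compute and a shell command to move; the robot and the scene stay as the last step left them, time stands still between calls to the robot, and variables do not carry over. Pictures are saved under pics/ and viewed, about 8 in all and at most 12, crops included, and the job is handed in when it is done.

```bash
ls; mkdir -p pics; cat > h.py <<'E'
import numpy as np, cv2
from cell import readout, vision, ctrl
def grab(n,save=None):
    f=vision.grab_frame(n)
    if save: cv2.imwrite('pics/'+save,cv2.cvtColor(f['frame'],cv2.COLOR_RGB2BGR))
    return f
def rays(f,uv):
    K=np.array([[f['fx'],0,f['cx']],[0,f['fy'],f['cy']],[0,0,1]],float)
    p=cv2.undistortPoints(np.array(uv,float).reshape(-1,1,2),K,np.array([f['k1'],0,0,0],float)).reshape(-1,2)
    return np.c_[p,np.ones(len(p))]
def onplane(f,uv,z):
    d=rays(f,uv)@np.array(f['rotation']).T; o=np.array(f['position'])
    return o+d*((z-o[2])/d[:,2])[:,None]
def cloud(f):
    v,u=np.mgrid[0:420,0:560]; r=rays(f,np.c_[u.ravel(),v.ravel()])
    return (np.array(f['position'])+(r*f['z_map'].reshape(-1,1))@np.array(f['rotation']).T).reshape(420,560,3)
E
python3 - <<'E'
from h import *
for n in('top','side'):
    f=grab(n,n+'0.png'); np.savez('pics/%s0.npz'%n,**f)
    print(n,f['position'],np.round(f['rotation'],3).tolist(),f['fx'],f['k1'])
s=readout.observe(); print(s['time_s'],s['tool_pos'],np.round(s['ee_rot'],3).tolist(),s['gripper_width'],s['wrist_force'])
E
```

```text
pics
top [ 0.3384153  -0.11176015  0.94154832] [[-0.024, -0.994, 0.108], [-1.0, 0.024, -0.006], [0.003, -0.108, -0.994]] 411.74692440432534 -0.0450748397430683
side [0.3451248  0.8619778  0.55927889] [[-0.996, -0.042, 0.077], [-0.088, 0.438, -0.895], [0.004, -0.898, -0.44]] 437.1880382840151 -0.09041615207080071
0.1 [ 0.21574582 -0.58593346  0.18414592] [[-0.938, -0.345, -0.001], [-0.345, 0.938, 0.002], [0.0, 0.002, -1.0]] 0.9991169297160396 [ 0.29706348 -0.00290832 -0.72403282]
```

View pics/top0.png

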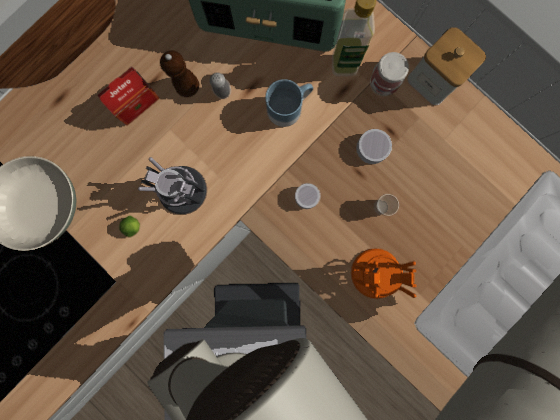

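View pics/side0.png

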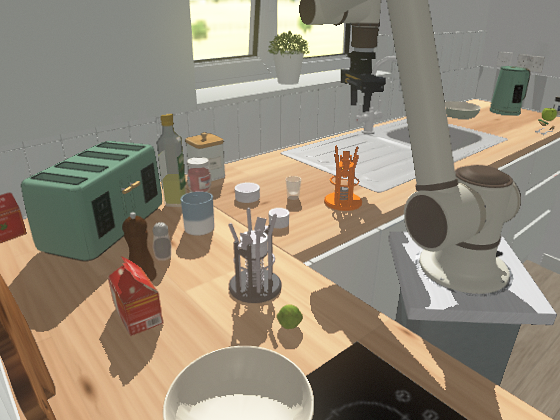

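Top view: the small tin is at (307,196), the wide tin at (375,147), and a glass or cup at (388,205). The dark dispenser is at about (180,188) and the orange look-alike at (380,273). For the tin the look-alikes are the wide tin, the glass and the red-lidded jar (390,75). By size I choose (307,196) and the dark dispenser. Next I measure these and check them in a close crop.

```bash
cat > m.py <<'E'
from h import *
f=dict(np.load('pics/top0.npz')); P=cloud(f); z=P[...,2]
for name,(u,v) in dict(small=(307,196),wide=(375,147)).items():
    m=((z>.026)&(z<.042)).astype(np.uint8); m[:v-30]=0;m[v+30:]=0;m[:,:u-30]=0;m[:,u+30:]=0
    n,l,st,c=cv2.connectedComponentsWithStats(m); k=1+np.argmax(st[1:,4])
    q=P[l==k]; ct=max(cv2.findContours((l==k).astype(np.uint8),0,1)[0],key=len)
    (cu,cv_),r=cv2.minEnclosingCircle(ct)
    e=onplane(f,[[cu,cv_],[cu+r,cv_]],.034)
    print(name,st[k],'z',np.median(q[:,2]),'cent',onplane(f,[c[k]],.034)[0],'circ',e[0],'D',2*np.linalg.norm(e[1]-e[0]))
# dispenser foot: low dark
for n in('top','side'):
    g=dict(np.load('pics/%s0.npz'%n)); Q=cloud(g)
    u0,v0=(180,188) if n=='top' else (256,255)
    w=np.zeros((420,560),bool); w[v0-60:v0+60,u0-55:u0+55]=1
    for lo,hi in((.004,.03),(.03,.1),(.1,.12),(.12,.135),(.135,.15),(.15,.17)):
        q=Q[w&(Q[...,2]>lo)&(Q[...,2]<hi)]
        if len(q): print(n,lo,hi,len(q),q.mean(0).round(3),q.min(0).round(3),q.max(0).round(3))
im=cv2.cvtColor(f['frame'],cv2.COLOR_RGB2BGR); s=cv2.cvtColor(dict(np.load('pics/side0.npz'))['frame'],cv2.COLOR_RGB2BGR)
a=cv2.resize(im[140:230,130:230],(400,360),interpolation=2); b=cv2.resize(s[200:305,205:305],(400,420),interpolation=2)
cc=np.zeros((420,800,3),np.uint8); cc[:360,:400]=a; cc[:,400:]=b; cv2.imwrite('pics/crop1.png',cc)
E
python3 m.py
```

```text
small [295 184  25  25 487] z 0.03480620640089016 cent [ 0.44156913 -0.16974104  0.034     ] circ [ 0.44157358 -0.16961655  0.034     ] D 0.0555189462926478
wide [358 129  34  33 891] z 0.034747977182626344 cent [ 0.55253776 -0.32628609  0.034     ] circ [ 0.55257154 -0.32642956  0.034     ] D 0.07716862067613314
top 0.004 0.03 1094 [0.458 0.11  0.012] [ 0.337 -0.006  0.004] [0.613 0.249 0.03 ]
top 0.03 0.1 501 [0.429 0.148 0.061] [0.361 0.061 0.03 ] [0.508 0.233 0.1  ]
top 0.1 0.12 139 [0.458 0.103 0.112] [0.432 0.061 0.1  ] [0.497 0.163 0.12 ]
top 0.12 0.135 768 [0.465 0.113 0.125] [0.433 0.061 0.12 ] [0.499 0.166 0.135]
top 0.135 0.15 204 [0.468 0.121 0.143] [0.428 0.07  0.135] [0.504 0.161 0.15 ]
top 0.15 0.17 95 [0.468 0.119 0.16 ] [0.421 0.066 0.15 ] [0.51  0.161 0.167]
side 0.004 0.03 1531 [0.478 0.038 0.014] [ 0.363 -0.336  0.004] [0.633 0.233 0.03 ]
side 0.03 0.1 1521 [0.487 0.061 0.06 ] [ 0.364 -0.201  0.03 ] [0.649 0.245 0.1  ]
side 0.1 0.12 334 [0.462 0.14  0.111] [0.432 0.074 0.1  ] [0.498 0.17  0.12 ]
side 0.12 0.135 494 [0.466 0.123 0.126] [0.43  0.074 0.12 ] [0.502 0.169 0.135]
side 0.135 0.15 246 [0.465 0.114 0.142] [0.426 0.075 0.135] [0.507 0.16  0.15 ]
side 0.15 0.17 114 [0.466 0.117 0.157] [0.422 0.069 0.15 ] [0.51  0.163 0.164]
```

View pics/crop1.png

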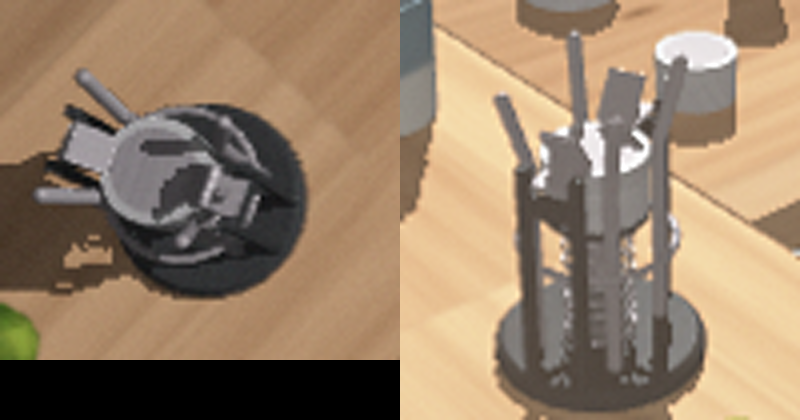

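```bash
cat > m2.py <<'E'
from h import *
from scipy.cluster.hierarchy import fcluster,linkage
for n in('top','side'):
    g=dict(np.load('pics/%s0.npz'%n)); Q=cloud(g); hsv=cv2.cvtColor(g['frame'],cv2.COLOR_RGB2HSV)
    d=np.hypot(Q[...,0]-.466,Q[...,1]-.115)
    for lo,hi in((.153,.168),(.138,.15),(.118,.126)):
        q=Q[(d<.08)&(Q[...,2]>lo)&(Q[...,2]<hi)]
        c=fcluster(linkage(q),.008,'distance')
        for k in set(c):
            if (c==k).sum()>5: print(n,lo,(c==k).sum(),q[c==k].mean(0).round(4),q[c==k].min(0).round(3),q[c==k].max(0).round(3))
    # foot rim: low-saturation dark pixels near foot, outermost
    m=(d<.075)&(Q[...,2]>.003)&(Q[...,2]<.025)&(hsv[...,1]<70)
    q=Q[m]; print('foot z',np.percentile(q[:,2],[5,50,95]).round(4),len(q))
    m=(d<.075)&(Q[...,2]>np.median(q[:,2])-.004)&(Q[...,2]<np.median(q[:,2])+.004)&(hsv[...,1]<70)
    pts=Q[m][:,:2]; h=cv2.convexHull(pts.astype(np.float32)*1000)
    print('foot circ',cv2.minEnclosingCircle(h))
E
python3 m2.py
```

```text
top 0.153 22 [0.4488 0.1567 0.1608] [0.445 0.152 0.154] [0.452 0.161 0.165]
top 0.153 23 [0.5046 0.1367 0.161 ] [0.5   0.134 0.153] [0.51  0.14  0.165]
top 0.153 16 [0.4252 0.0894 0.1624] [0.421 0.086 0.159] [0.429 0.094 0.167]
top 0.153 19 [0.4804 0.0699 0.1617] [0.477 0.066 0.154] [0.484 0.075 0.167]
top 0.138 16 [0.4504 0.1507 0.1437] [0.447 0.148 0.138] [0.454 0.153 0.149]
top 0.138 17 [0.4994 0.1337 0.1436] [0.496 0.13  0.138] [0.504 0.138 0.15 ]
top 0.138 75 [0.4764 0.145  0.144 ] [0.466 0.136 0.138] [0.487 0.153 0.15 ]
top 0.138 10 [0.4774 0.0749 0.1438] [0.476 0.07  0.14 ] [0.48  0.08  0.149]
top 0.138 45 [0.4543 0.0812 0.1448] [0.443 0.074 0.138] [0.465 0.088 0.15 ]
top 0.118 8 [0.469  0.1597 0.1227] [0.465 0.158 0.119] [0.475 0.162 0.126]
top 0.118 620 [0.4636 0.1103 0.1227] [0.433 0.062 0.118] [0.497 0.146 0.126]
foot z [0.0086 0.0124 0.0154] 770
foot circ ((464.9260559082031, 113.4017562866211), 55.7259521484375)
side 0.153 23 [0.4494 0.1606 0.1587] [0.446 0.157 0.154] [0.453 0.163 0.163]
side 0.153 24 [0.505  0.1405 0.1585] [0.501 0.136 0.153] [0.51  0.144 0.164]
side 0.
[... 248 characters left out ...]
0848 0.1432] [0.444 0.078 0.138] [0.464 0.092 0.149]
side 0.138 23 [0.4298 0.0964 0.144 ] [0.426 0.091 0.139] [0.435 0.099 0.149]
side 0.138 18 [0.4509 0.1576 0.144 ] [0.448 0.155 0.138] [0.454 0.16  0.149]
side 0.138 24 [0.5014 0.1391 0.144 ] [0.497 0.134 0.138] [0.507 0.143 0.15 ]
side 0.138 43 [0.4769 0.1499 0.144 ] [0.467 0.145 0.138] [0.488 0.155 0.149]
side 0.118 107 [0.4445 0.1068 0.1222] [0.432 0.074 0.118] [0.454 0.136 0.126]
side 0.118 18 [0.4925 0.1294 0.1221] [0.487 0.114 0.118] [0.5   0.138 0.126]
side 0.118 225 [0.4727 0.133  0.1225] [0.449 0.08  0.118] [0.499 0.169 0.126]
foot z [0.0058 0.0118 0.0201] 1018
foot circ ((465.00738525390625, 118.34812927246094), 56.14170837402344)
```

```bash
cat > m3.py <<'E'
from h import *
f=dict(np.load('pics/side0.npz')); P=cloud(f); z=P[...,2]
d=np.hypot(P[...,0]-.4416,P[...,1]+.1696)
m=((z>.0325)&(z<.041)&(d<.045)).astype(np.uint8)
ct=max(cv2.findContours(m,0,1)[0],key=len); q=onplane(f,ct.reshape(-1,2),.034)
print(len(ct),cv2.minEnclosingCircle((q[:,:2]*1000).astype(np.float32)), q[:,:2].min(0),q[:,:2].max(0))
for lo,hi in((.03,.06),(.06,.5)):
  Q=cloud(dict(np.load('pics/top0.npz'))); dd=np.hypot(Q[...,0]-.4416,Q[...,1]+.1696)
  k=(Q[...,2]>lo)&(Q[...,2]<hi)&(dd<.1)&(dd>.035); print(lo,k.sum(),Q[k].mean(0) if k.any() else '')
E
python3 m3.py
cat > to.py <<'E'
import sys; from h import *
x,y,z,yaw=map(float,sys.argv[1:5]); s=readout.observe(); R=np.array(s['ee_rot']); p=np.array(s['tool_pos'])
a=np.radians(yaw); yv=np.array([np.cos(a),np.sin(a),0]); T=np.c_[np.cross(yv,[0,0,-1]),yv,[0,0,-1]]
print('t',s['time_s'],'p',p.round(4),'F',np.round(s['wrist_force'],1),'w',round(s['gripper_width'],3),'yaw',np.degrees(np.arctan2(R[1,1],R[0,1])).round(1),'q',np.round(s['joints'],2))
print('delta mm tool',(R.T@(np.array([x,y,z])-p)*1000).round(1),'mm in final axes',(T.T@(np.array([x,y,z])-p)*1000).round(1),'rotvec',cv2.Rodrigues(R.T@T)[0].ravel().round(3))
E
python3 to.py .4416 -.168 .15 110
```

```text
49 ((441.6899108886719, -166.54733276367188), 30.079999923706055) [ 0.41614545 -0.19587189] [ 0.4692941 -0.137204 ]
0.03 0 
0.06 0 
t 0.1 p [ 0.2157 -0.5859  0.1841] F [ 0.3 -0.  -0.7] w 0.999 yaw 110.2 q [-0.96  0.39  0.01 -0.   -1.19 -0.26]
delta mm tool [-356.3  314.1   34.7] mm in final axes [-355.2  315.5   34.1] rotvec [ 0.002 -0.     0.004]
```

```bash
python3 -m jog '[{"angular":[0,0,0],"delta_pos":[-20,18,-20],"gripper":1},{"angular":[0,0,0],"delta_pos":[-44,39,-12],"gripper":1},{"angular":[0,0,0],"delta_pos":[-44,39,-10],"gripper":1},{"angular":[0,0,0],"delta_pos":[-44,39,0],"gripper":1},{"angular":[0,0,0],"delta_pos":[-44,39,0],"gripper":1},{"angular":[0,0,0],"delta_pos":[-44,39,0],"gripper":1},{"angular":[0,0,0],"delta_pos":[-44,39,10],"gripper":1},{"angular":[0,0,0],"delta_pos":[-40,36,20],"gripper":1}]'; python3 to.py .4416 -.168 .1 110
```

```text
time_s: 1.1
tool_pos: [0.4255, -0.1945, 0.1954]
ee_rot: [[-0.941, -0.338, 0.0], [-0.338, 0.941, 0.007], [-0.003, 0.006, -1.0]]
wrist_force: [1.2, -0.4, -0.7]
gripper_width: 1.001
t 1.1 p [ 0.4255 -0.1945  0.1954] F [ 1.2 -0.4 -0.7] w 1.001 yaw 109.8 q [-0.09  0.11 -0.34 -0.01 -1.13 -1.14]
delta mm tool [-23.9  18.9  95.6] mm in final axes [-24.2  19.4  95.4] rotvec [ 0.006  0.003 -0.004]
```

```bash
python3 -m jog '[{"angular":[0,0,0],"delta_pos":[-12,9,20],"gripper":1},{"angular":[0,0,0],"delta_pos":[-12,10,25],"gripper":1},{"angular":[0,0,0],"delta_pos":[0,0,25],"gripper":1},{"angular":[0,0,0],"delta_pos":[0,0,20],"gripper":1},{"angular":[0,0,0],"delta_pos":[0,0,10],"gripper":1},{"angular":[0,0,0],"delta_pos":[0,0,5],"gripper":1},{"angular":[0,0,0],"delta_pos":[0,0,0],"gripper":1},{"angular":[0,0,0],"delta_pos":[0,0,0],"gripper":1}]'; python3 to.py .4416 -.168 .008 110; python3 -c "
from h import *
grab('side','s1.png')"
```

```text
time_s: 2.1
tool_pos: [0.4425, -0.1625, 0.0862]
ee_rot: [[-0.939, -0.345, -0.002], [-0.345, 0.938, 0.008], [-0.001, 0.008, -1.0]]
wrist_force: [-0.7, -0.0, 0.2]
gripper_width: 0.996
t 2.1 p [ 0.4425 -0.1625  0.0862] F [-0.7 -0.   0.2] w 0.996 yaw 110.2 q [-0.01  0.23 -0.49 -0.01 -0.85 -1.2 ]
delta mm tool [ 2.8 -5.4 78.2] mm in final axes [ 2.7 -4.8 78.2] rotvec [0.008 0.001 0.003]
```

View pics/s1.png

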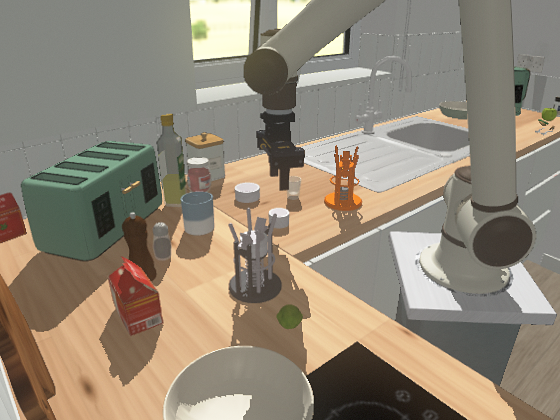

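The gripper hangs at (282,165), directly above the tin at (280,217), and the path down is clear. I descend and grip.

```bash
python3 -m jog '[{"angular":[0.008,0,0],"delta_pos":[3,-5,16],"gripper":1},{"angular":[0,0,0],"delta_pos":[0,0,18],"gripper":1},{"angular":[0,0,0],"delta_pos":[0,0,18],"gripper":1},{"angular":[0,0,0],"delta_pos":[0,0,15],"gripper":1},{"angular":[0,0,0],"delta_pos":[0,0,8],"gripper":1},{"angular":[0,0,0],"delta_pos":[0,0,2],"gripper":1},{"angular":[0,0,0],"delta_pos":[0,0,0],"gripper":1},{"angular":[0,0,0],"delta_pos":[0,0,0],"gripper":1}]'; python3 to.py .4416 -.168 .008 110
```

```text
time_s: 3.15
tool_pos: [0.4466, -0.1691, 0.0121]
ee_rot: [[-0.938, -0.346, 0.014], [-0.346, 0.938, -0.001], [-0.012, -0.006, -1.0]]
wrist_force: [0.6, 0.1, -0.7]
gripper_width: 1.0
t 3.15 p [ 0.4466 -0.1691  0.0121] F [ 0.6  0.1 -0.7] w 1.0 yaw 110.2 q [-0.02  0.34 -0.58  0.   -0.63 -1.2 ]
delta mm tool [4.4 2.8 4. ] mm in final axes [4.4 2.8 4.1] rotvec [-0.006  0.012  0.004]
```

```bash
python3 -m jog '[{"angular":[-0.006,0.012,0],"delta_pos":[4,3,3],"gripper":1},{"angular":[0,0,0],"delta_pos":[0,0,0],"gripper":1},{"angular":[0,0,0],"delta_pos":[0,0,0],"gripper":-1},{"angular":[0,0,0],"delta_pos":[0,0,0],"gripper":-1},{"angular":[0,0,0],"delta_pos":[0,0,0],"gripper":-1},{"angular":[0,0,0],"delta_pos":[0,0,0],"gripper":-1},{"angular":[0,0,0],"delta_pos":[0,0,0],"gripper":-1},{"angular":[0,0,0],"delta_pos":[0,0,0],"gripper":-1}]'; python3 to.py .4416 -.168 .15 110
```

```text
time_s: 4.15
tool_pos: [0.4421, -0.1676, 0.0096]
ee_rot: [[-0.938, -0.346, 0.001], [-0.346, 0.938, 0.0], [-0.001, -0.0, -1.0]]
wrist_force: [0.2, -0.3, -0.8]
gripper_width: 0.399
t 4.15 p [ 0.4421 -0.1676  0.0096] F [ 0.2 -0.3 -0.8] w 0.399 yaw 110.2 q [-0.02  0.35 -0.58 -0.   -0.64 -1.2 ]
delta mm tool [   0.5   -0.2 -140.4] mm in final axes [   0.6   -0.2 -140.4] rotvec [-0.     0.001  0.004]
```

```bash
python3 - <<'E'
from h import *
s=grab('side')['frame']; t=grab('top')['frame']
a=cv2.resize(s[140:260,210:340],(400,370),interpolation=2); b=cv2.resize(t[130:250,240:370],(400,370),interpolation=2)
cv2.imwrite('pics/c2.png',cv2.cvtColor(np.hstack([a,b]),cv2.COLOR_RGB2BGR)); print(readout.observe()['gripper_width'])
E
```

```text
0.3105775520793533
```

View pics/c2.png

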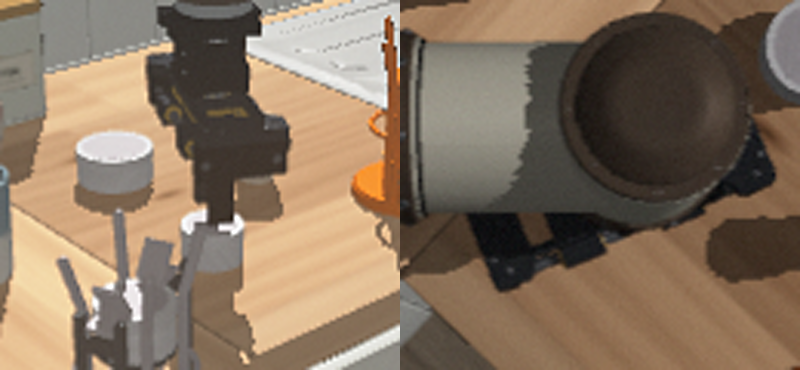

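The finger appears at crop (220,215), inside the outline of the lid, and the opening has already gone below 56 mm. The tin may not be between the pads, so I check with the depth image before moving.

```bash
python3 - <<'E'
from h import *
f=grab('side','s2.png'); P=cloud(f); z=P[...,2]
print(readout.observe()['gripper_width'])
d=np.hypot(P[...,0]-.4416,P[...,1]+.168)
m=((z>.0325)&(z<.041)&(d<.06)); print('lid',P[m].mean(0),P[m].min(0),P[m].max(0),m.sum())
for v in range(190,234,3):
    print(v,[tuple((P[v,u]*1000).astype(int)) for u in (270,276,281,286,292)], f['frame'][v,281])
t=grab('top'); Q=cloud(t)
for c in range(0):pass
E
```

```text
0.2661413381073538
lid [ 0.44193578 -0.16472242  0.03403552] [ 0.41589636 -0.19647849  0.03257577] [ 0.46776774 -0.13959019  0.03789932] 98
190 [(np.int64(458), np.int64(-115), np.int64(121)), (np.int64(438), np.int64(-66), np.int64(144)), (np.int64(427), np.int64(-74), np.int64(141)), (np.int64(416), np.int64(-83), np.int64(137)), (np.int64(402), np.int64(-92), np.int64(134))] [61 53 44]
193 [(np.int64(486), np.int64(-364), np.int64(0)), (np.int64(439), np.int64(-75), np.int64(132)), (np.int64(427), np.int64(-79), np.int64(131)), (np.int64(416), np.int64(-84), np.int64(129)), (np.int64(402), np.int64(-93), np.int64(126))] [63 53 45]
196 [(np.int64(484), np.int64(-343), np.int64(0)), (np.int64(439), np.int64(-76), np.int64(124)), (np.int64(427), np.int64(-83), np.int64(121)), (np.int64(416), np.int64(-84), np.int64(121)), (np.int64(402), np.int64(-89), np.int64(119))] [65 55 47]
199 [(np.int64(482), np.int64(-325), np.int64(-1)), (np.int64(449), np.int64(-180), np.int64(67)), (np.int64(433), np.int64(-145), np.int64(84)), (np.int64(433), np.int64(-323), np.int64(1)), (np.int64(415), 
[... 2099 characters left out ...]
 (np.int64(446), np.int64(-143), np.int64(6)), (np.int64(433), np.int64(-149), np.int64(3)), (np.int64(420), np.int64(-155), np.int64(0)), (np.int64(404), np.int64(-158), np.int64(0))] [135 131 128]
229 [(np.int64(434), np.int64(97), np.int64(131)), (np.int64(446), np.int64(-142), np.int64(-1)), (np.int64(432), np.int64(-142), np.int64(-1)), (np.int64(419), np.int64(-142), np.int64(0)), (np.int64(404), np.int64(-147), np.int64(-2))] [131 106  81]
232 [(np.int64(433), np.int64(99), np.int64(125)), (np.int64(444), np.int64(-125), np.int64(-1)), (np.int64(431), np.int64(-124), np.int64(0)), (np.int64(418), np.int64(-125), np.int64(0)), (np.int64(402), np.int64(-127), np.int64(0))] [127 102  81]
```

```bash
python3 - <<'E'
from h import *
s=readout.observe(); print(s['time_s'],s['tool_pos'],s['gripper_width'],s['wrist_force'],np.round(s['joints'],3), ctrl.hold_point_z)
f=dict(np.load('pics/side0.npz')); P=cloud(f)
m=np.linalg.norm(P[...,:2]-[.2157,-.5859],axis=2)<.075
q=P[m&(P[...,2]>.05)&(P[...,2]<.4)]; print('start gripper z pct',np.percentile(q[:,2],[0,.5,2,10,50]), q[q[:,2]<.24].min(0), q[q[:,2]<.24].max(0))
# vertical profile
for lo in np.arange(.12,.34,.02):
    k=q[(q[:,2]>lo)&(q[:,2]<lo+.02)]
    if len(k): print(round(lo,2),len(k),k.min(0).round(3),k.max(0).round(3))
f=grab('side'); P=cloud(f); m=np.linalg.norm(P[...,:2]-[.4416,-.168],axis=2)<.1
q=P[m&(P[...,2]>.04)&(P[...,2]<.25)]
print('now')
for lo in np.arange(.04,.2,.01):
    k=q[(q[:,2]>lo)&(q[:,2]<lo+.01)]
    if len(k): print(round(lo,2),len(k),k.min(0).round(3),k.max(0).round(3))
E
```

```text
4.35 [ 0.44211664 -0.16760418  0.00959111] 0.2162430359133878 [ 1.00933842  0.33228977 -0.04579166] [-0.018  0.348 -0.582 -0.    -0.64  -1.2  ] 0.0187
start gripper z pct [0.22077429 0.22165595 0.22641128 0.24649033 0.33501026] [ 0.18720694 -0.63415393  0.22077429] [ 0.23960856 -0.52277448  0.239506  ]
0.22 77 [ 0.187 -0.634  0.221] [ 0.24  -0.523  0.24 ]
0.24 81 [ 0.186 -0.635  0.241] [ 0.241 -0.524  0.26 ]
0.26 82 [ 0.185 -0.636  0.26 ] [ 0.242 -0.523  0.28 ]
0.28 54 [ 0.181 -0.641  0.28 ] [ 0.27  -0.515  0.3  ]
0.3 113 [ 0.213 -0.64   0.3  ] [ 0.271 -0.511  0.32 ]
0.32 160 [ 0.168 -0.645  0.32 ] [ 0.272 -0.52   0.34 ]
0.34 145 [ 0.186 -0.624  0.34 ] [ 0.254 -0.561  0.36 ]
now
0.04 14 [ 0.426 -0.181  0.046] [ 0.458 -0.145  0.05 ]
0.05 37 [ 0.426 -0.182  0.05 ] [ 0.458 -0.146  0.06 ]
0.06 43 [ 0.426 -0.18   0.06 ] [ 0.458 -0.145  0.07 ]
0.07 24 [ 0.426 -0.153  0.07 ] [ 0.447 -0.143  0.08 ]
0.08 17 [ 0.424 -0.153  0.08 ] [ 0.446 -0.143  0.085]
0.11 36 [ 0.378 -0.12   0.116] [ 0.454 -0.074  0.12 ]
0.12 168 [ 0.378 -0.238  0.12 ] [ 0.504 -0.072  0.13 ]
0.13 209 [ 0.379 -0.24   0.13 ] [ 0.503 -0.072  0.14 ]
0.14 187 [ 0.376 -0.242  0.14 ] [ 0.507 -0.068  0.15 ]
0.15 422 [ 0.377 -0.25   0.15 ] [ 0.507 -0.068  0.16 ]
0.16 157 [ 0.386 -0.246  0.16 ] [ 0.503 -0.071  0.17 ]
0.17 95 [ 0.412 -0.202  0.17 ] [ 0.478 -0.142  0.18 ]
0.18 87 [ 0.413 -0.203  0.18 ] [ 0.478 -0.138  0.19 ]
0.19 80 [ 0.415 -0.184  0.19 ] [ 0.47  -0.143  0.2  ]
```

Depth shows the real fingertips about 36 mm above the reported TCP: 0.221 against 0.185 at the start, and 0.046 against 0.010 now. The fingers therefore closed above the lid and nothing was touched. I will reopen and correct z by the camera.

```bash
python3 -m jog '[{"angular":[0,0,0],"delta_pos":[0,0,-4],"gripper":1},{"angular":[0,0,0],"delta_pos":[0,0,0],"gripper":1},{"angular":[0,0,0],"delta_pos":[0,0,0],"gripper":1},{"angular":[0,0,0],"delta_pos":[0,0,0],"gripper":1},{"angular":[0,0,0],"delta_pos":[0,0,0],"gripper":1},{"angular":[0,0,0],"delta_pos":[0,0,0],"gripper":1},{"angular":[0,0,0],"delta_pos":[0,0,0],"gripper":1},{"angular":[0,0,0],"delta_pos":[0,0,0],"gripper":1}]'; python3 to.py .4416 -.168 -.026 110
python3 - <<'E'
from h import *
f=grab('side'); P=cloud(f); m=np.linalg.norm(P[...,:2]-[.4416,-.168],axis=2)<.1
q=P[m&(P[...,2]>.039)&(P[...,2]<.085)]; print(q.min(0),q.max(0))
E
```

```text
time_s: 5.4
tool_pos: [0.4421, -0.1676, 0.0139]
ee_rot: [[-0.938, -0.346, 0.001], [-0.346, 0.938, 0.0], [-0.001, -0.0, -1.0]]
wrist_force: [-0.1, -0.2, 0.8]
gripper_width: 0.965
t 5.4 p [ 0.4421 -0.1676  0.0139] F [-0.1 -0.2  0.8] w 0.965 yaw 110.2 q [-0.02  0.34 -0.58 -0.   -0.65 -1.2 ]
delta mm tool [ 0.7 -0.2 39.9] mm in final axes [ 0.6 -0.2 39.9] rotvec [-0.     0.001  0.004]
[ 0.41337614 -0.21400563  0.05000685] [ 0.46955788 -0.11224672  0.08465405]
```

```bash
python3 -m jog '[{"angular":[0,0,0],"delta_pos":[0,0,8],"gripper":1},{"angular":[0,0,0],"delta_pos":[0,0,8],"gripper":1},{"angular":[0,0,0],"delta_pos":[0,0,8],"gripper":1},{"angular":[0,0,0],"delta_pos":[0,0,7],"gripper":1},{"angular":[0,0,0],"delta_pos":[0,0,5],"gripper":1},{"angular":[0,0,0],"delta_pos":[0,0,3],"gripper":1},{"angular":[0,0,0],"delta_pos":[0,0,0],"gripper":1},{"angular":[0,0,0],"delta_pos":[0,0,0],"gripper":1}]'; python3 to.py .4416 -.168 -.026 110
```

```text
time_s: 6.45
tool_pos: [0.4418, -0.1676, -0.0285]
ee_rot: [[-0.938, -0.346, -0.0], [-0.346, 0.938, 0.0], [0.0, 0.0, -1.0]]
wrist_force: [0.7, 0.2, 0.8]
gripper_width: 1.0
t 6.45 p [ 0.4418 -0.1676 -0.0285] F [0.7 0.2 0.8] w 1.0 yaw 110.2 q [-0.02  0.42 -0.62 -0.   -0.54 -1.2 ]
delta mm tool [ 0.3 -0.3 -2.5] mm in final axes [ 0.3 -0.3 -2.5] rotvec [ 0.    -0.     0.004]
```

```bash
python3 -m jog '[{"angular":[0,0,0],"delta_pos":[0,0,-2],"gripper":-1},{"angular":[0,0,0],"delta_pos":[0,0,0],"gripper":-1},{"angular":[0,0,0],"delta_pos":[0,0,0],"gripper":-1},{"angular":[0,0,0],"delta_pos":[0,0,0],"gripper":-1},{"angular":[0,0,0],"delta_pos":[0,0,0],"gripper":-1},{"angular":[0,0,0],"delta_pos":[0,0,0],"gripper":-1},{"angular":[0,0,0],"delta_pos":[0,0,0],"gripper":-1},{"angular":[0,0,0],"delta_pos":[0,0,0],"gripper":-1}]'; python3 to.py .4416 -.168 .154 110
```

```text
time_s: 7.45
tool_pos: [0.4425, -0.1676, -0.0256]
ee_rot: [[-0.938, -0.346, 0.002], [-0.346, 0.938, 0.0], [-0.002, -0.0, -1.0]]
wrist_force: [0.4, -0.1, 0.5]
gripper_width: 0.638
t 7.45 p [ 0.4425 -0.1676 -0.0256] F [ 0.4 -0.1  0.5] w 0.638 yaw 110.2 q [-0.02  0.41 -0.61 -0.   -0.55 -1.2 ]
delta mm tool [ 7.000e-01 -1.000e-01 -1.796e+02] mm in final axes [ 9.000e-01 -1.000e-01 -1.796e+02] rotvec [-0.     0.002  0.004]
```

```bash
python3 -m jog '[{"angular":[0,0,0],"delta_pos":[0,0,-15],"gripper":-1},{"angular":[0,0,0],"delta_pos":[0,0,-25],"gripper":-1},{"angular":[0,0,-0.125],"delta_pos":[0,0,-30],"gripper":-1},{"angular":[0,0,-0.125],"delta_pos":[0,0,-30],"gripper":-1},{"angular":[0,0,-0.125],"delta_pos":[0,0,-30],"gripper":-1},{"angular":[0,0,-0.125],"delta_pos":[0,0,-30],"gripper":-1},{"angular":[0,0,-0.125],"delta_pos":[0,0,-25],"gripper":-1},{"angular":[0,0,-0.1],"delta_pos":[0,0,-15],"gripper":-1}]'; python3 to.py .465 .1152 .16 161
python3 -c "
from h import *
grab('side','s3.png')"
```

```text
time_s: 8.45
tool_pos: [0.4373, -0.1667, 0.1761]
ee_rot: [[-0.454, -0.891, -0.011], [-0.891, 0.454, 0.003], [0.002, 0.012, -1.0]]
wrist_force: [1.0, -0.4, -1.0]
gripper_width: 0.636
t 8.45 p [ 0.4373 -0.1667  0.1761] F [ 1.  -0.4 -1. ] w 0.636 yaw 153.0 q [-0.02  0.13 -0.36 -0.   -1.09 -0.45]
delta mm tool [-263.9  103.    16.7] mm in final axes [-275.6   65.6   16.1] rotvec [ 0.012 -0.001 -0.139]
```

View pics/s3.png

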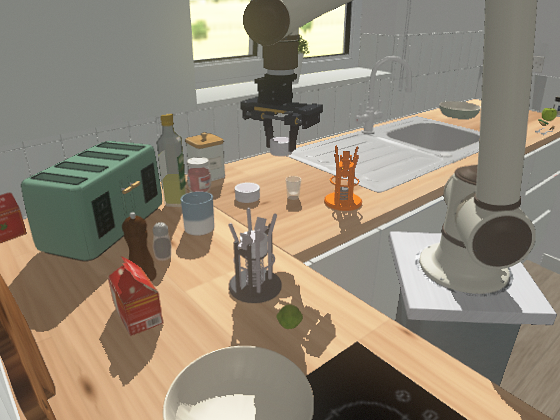

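The tin is held level in the fingers at (281,146), and the wide tin at (247,192) has not moved. Next I carry it over the dark dispenser.

```bash
python3 -m jog '[{"angular":[0.012,0,-0.139],"delta_pos":[0,0,0],"gripper":-1},{"angular":[0,0,0],"delta_pos":[-40,10,0],"gripper":-1},{"angular":[0,0,0],"delta_pos":[-50,12,0],"gripper":-1},{"angular":[0,0,0],"delta_pos":[-50,12,0],"gripper":-1},{"angular":[0,0,0],"delta_pos":[-50,12,0],"gripper":-1},{"angular":[0,0,0],"delta_pos":[-40,10,0],"gripper":-1},{"angular":[0,0,0],"delta_pos":[-20,5,0],"gripper":-1},{"angular":[0,0,0],"delta_pos":[0,0,0],"gripper":-1}]'; python3 to.py .465 .1152 .16 161
```

```text
time_s: 9.5
tool_pos: [0.458, 0.0963, 0.1707]
ee_rot: [[-0.334, -0.942, -0.007], [-0.942, 0.334, -0.003], [0.005, 0.005, -1.0]]
wrist_force: [-0.4, -0.2, -1.4]
gripper_width: 0.635
t 9.5 p [0.458  0.0963 0.1707] F [-0.4 -0.2 -1.4] w 0.635 yaw 160.5 q [ 0.55  0.13 -0.38 -0.   -1.07 -0.9 ]
delta mm tool [-20.2  -0.4  10.6] mm in final axes [-20.1  -0.5  10.7] rotvec [ 0.005 -0.005 -0.009]
```

```bash
python3 -m jog '[{"angular":[0.005,-0.005,-0.009],"delta_pos":[-10,0,0],"gripper":-1},{"angular":[0,0,0],"delta_pos":[-8,0,2],"gripper":-1},{"angular":[0,0,0],"delta_pos":[0,0,0],"gripper":-1},{"angular":[0,0,0],"delta_pos":[0,0,0],"gripper":-1},{"angular":[0,0,0],"delta_pos":[0,0,0],"gripper":-1},{"angular":[0,0,0],"delta_pos":[0,0,0],"gripper":-1},{"angular":[0,0,0],"delta_pos":[0,0,0],"gripper":-1},{"angular":[0,0,0],"delta_pos":[0,0,0],"gripper":-1}]'; python3 to.py .465 .1152 .16 161
python3 - <<'E'
from h import *
s=readout.observe(); p=s['tool_pos']
f=grab('side'); t=grab('top')
np.savez('pics/side4.npz',**f)
P=cloud(f); d=np.linalg.norm(P[...,:2]-p[:2],axis=2); m=(d<.06)&(P[...,2]>.17)&(P[...,2]<.26)
for lo in np.arange(.17,.25,.01):
    k=P[m&(P[...,2]>lo)&(P[...,2]<lo+.01)]
    if len(k): print(round(lo,2),len(k),k.min(0).round(3),k.max(0).round(3))
a=cv2.resize(f['frame'][90:310,180:340],(435,600),interpolation=2); b=cv2.resize(t['frame'][120:260,110:250],(360,360),interpolation=2)
o=np.zeros((600,795,3),np.uint8); o[:,:435]=a; o[:360,435:]=b
cv2.imwrite('pics/c4.png',cv2.cvtColor(o,cv2.COLOR_RGB2BGR))
E
```

```text
time_s: 10.5
tool_pos: [0.4634, 0.1115, 0.1676]
ee_rot: [[-0.33, -0.944, -0.002], [-0.944, 0.33, -0.0], [0.001, 0.002, -1.0]]
wrist_force: [0.0, 0.4, -1.2]
gripper_width: 0.637
t 10.5 p [0.4634 0.1115 0.1676] F [ 0.   0.4 -1.2] w 0.637 yaw 160.7 q [ 0.58  0.15 -0.37 -0.   -1.06 -0.91]
delta mm tool [-4.  -0.3  7.6] mm in final axes [-4.  -0.3  7.6] rotvec [ 0.002 -0.001 -0.005]
0.19 85 [0.437 0.117 0.193] [0.489 0.14  0.2  ]
0.2 156 [0.426 0.109 0.2  ] [0.5  0.14 0.21]
0.21 183 [0.426 0.108 0.21 ] [0.501 0.141 0.22 ]
0.22 402 [0.425 0.085 0.22 ] [0.501 0.141 0.23 ]
0.23 92 [0.423 0.093 0.23 ] [0.503 0.135 0.24 ]
0.24 104 [0.421 0.094 0.24 ] [0.506 0.136 0.25 ]
```

View pics/c4.png

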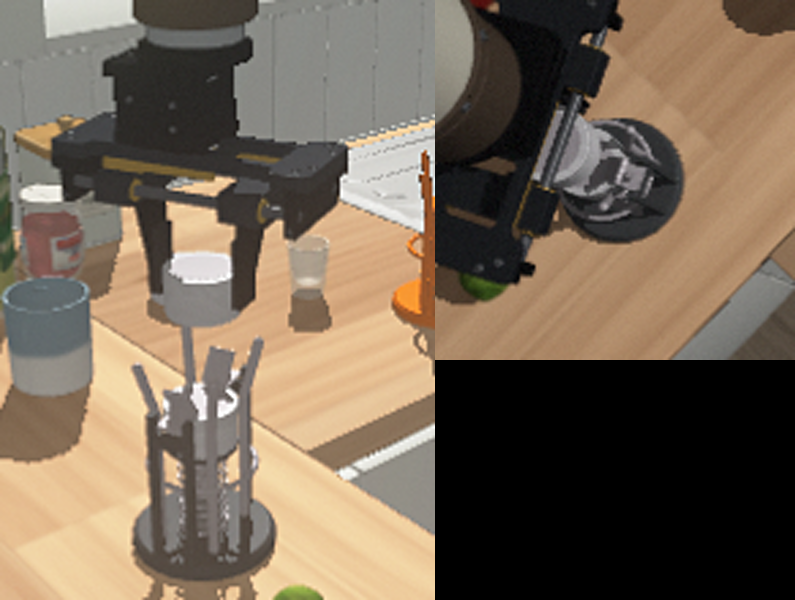

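The tin is held upright at left-crop (200,290), directly above the dispenser at (205,390). The fingers lie to the left and right of the catches, as intended. I centre it and lower.

```bash
python3 -m jog '[{"angular":[0.002,0,-0.005],"delta_pos":[-4,0,0],"gripper":-1},{"angular":[0,0,0],"delta_pos":[0,0,6],"gripper":-1},{"angular":[0,0,0],"delta_pos":[0,0,8],"gripper":-1},{"angular":[0,0,0],"delta_pos":[0,0,8],"gripper":-1},{"angular":[0,0,0],"delta_pos":[0,0,8],"gripper":-1},{"angular":[0,0,0],"delta_pos":[0,0,6],"gripper":-1},{"angular":[0,0,0],"delta_pos":[0,0,0],"gripper":-1},{"angular":[0,0,0],"delta_pos":[0,0,0],"gripper":-1}]'; python3 to.py .465 .1152 .114 161
```

```text
time_s: 11.6
tool_pos: [0.4644, 0.1154, 0.1282]
ee_rot: [[-0.325, -0.946, -0.002], [-0.946, 0.325, -0.002], [0.002, 0.001, -1.0]]
wrist_force: [0.6, -0.1, -2.0]
gripper_width: 0.638
t 11.6 p [0.4644 0.1154 0.1282] F [ 0.6 -0.1 -2. ] w 0.638 yaw 161.0 q [ 0.58  0.19 -0.42  0.   -0.96 -0.92]
delta mm tool [-0.1 -0.7 14.2] mm in final axes [-0.1 -0.7 14.2] rotvec [ 0.001 -0.002  0.   ]
```

```bash
python3 -m jog '[{"angular":[0,0,0],"delta_pos":[0,0,4],"gripper":-1},{"angular":[0,0,0],"delta_pos":[0,0,4],"gripper":-1},{"angular":[0,0,0],"delta_pos":[0,0,3],"gripper":-1},{"angular":[0,0,0],"delta_pos":[0,0,2],"gripper":-1},{"angular":[0,0,0],"delta_pos":[0,0,1],"gripper":-1},{"angular":[0,0,0],"delta_pos":[0,0,0],"gripper":-1},{"angular":[0,0,0],"delta_pos":[0,0,0],"gripper":-1},{"angular":[0,0,0],"delta_pos":[0,0,0],"gripper":-1}]'; python3 to.py .465 .1152 .112 161
```

```text
time_s: 12.6
tool_pos: [0.4649, 0.1156, 0.1139]
ee_rot: [[-0.325, -0.946, -0.0], [-0.946, 0.325, -0.001], [0.001, -0.0, -1.0]]
wrist_force: [0.8, 0.2, -1.4]
gripper_width: 0.638
t 12.6 p [0.4649 0.1156 0.1139] F [ 0.8  0.2 -1.4] w 0.638 yaw 161.0 q [ 0.58  0.21 -0.44  0.   -0.92 -0.92]
delta mm tool [ 0.3 -0.3  1.9] mm in final axes [ 0.3 -0.3  1.9] rotvec [-0.    -0.001  0.001]
```

```bash
python3 -m jog '[{"angular":[0,0,0],"delta_pos":[0,0,1],"gripper":-1},{"angular":[0,0,0],"delta_pos":[0,0,1],"gripper":-1},{"angular":[0,0,0],"delta_pos":[0,0,1],"gripper":-1},{"angular":[0,0,0],"delta_pos":[0,0,1],"gripper":-1},{"angular":[0,0,0],"delta_pos":[0,0,0],"gripper":-1},{"angular":[0,0,0],"delta_pos":[0,0,0],"gripper":-1},{"angular":[0,0,0],"delta_pos":[0,0,0],"gripper":-1},{"angular":[0,0,0],"delta_pos":[0,0,0],"gripper":-1}]'; python3 to.py .465 .1152 .112 161
```

```text
time_s: 13.6
tool_pos: [0.4657, 0.1159, 0.1106]
ee_rot: [[-0.325, -0.946, 0.002], [-0.946, 0.325, -0.001], [-0.0, -0.002, -1.0]]
wrist_force: [0.8, 0.1, 1.1]
gripper_width: 0.637
t 13.6 p [0.4657 0.1159 0.1106] F [0.8 0.1 1.1] w 0.637 yaw 161.1 q [ 0.58  0.21 -0.45  0.   -0.91 -0.92]
delta mm tool [ 0.9  0.4 -1.4] mm in final axes [ 0.9  0.4 -1.4] rotvec [-0.002  0.     0.001]
```

Contact: the vertical force has risen by about 2.5 N. I release with a partial opening.

```bash
python3 -m jog '[{"angular":[0,0,0],"delta_pos":[1,0,0],"gripper":0.7},{"angular":[0,0,0],"delta_pos":[0,0,0],"gripper":0.7},{"angular":[0,0,0],"delta_pos":[0,0,0],"gripper":0.7},{"angular":[0,0,0],"delta_pos":[0,0,0],"gripper":0.7},{"angular":[0,0,0],"delta_pos":[0,0,-6],"gripper":0.7},{"angular":[0,0,0],"delta_pos":[0,0,-12],"gripper":0.7},{"angular":[0,0,0],"delta_pos":[0,0,-15],"gripper":0.7},{"angular":[0,0,0],"delta_pos":[0,0,-10],"gripper":0.7}]'; python3 to.py .465 .1152 .112 161
python3 - <<'E'
from h import *
f=grab('side'); P=cloud(f)
cv2.imwrite('pics/c5.png',cv2.cvtColor(cv2.resize(f['frame'][110:310,180:340],(480,600),interpolation=2),cv2.COLOR_RGB2BGR))
E
```

```text
time_s: 14.6
tool_pos: [0.4654, 0.1149, 0.1564]
ee_rot: [[-0.324, -0.946, 0.002], [-0.946, 0.324, -0.001], [0.0, -0.002, -1.0]]
wrist_force: [0.5, -0.8, 0.0]
gripper_width: 0.849
t 14.6 p [0.4654 0.1149 0.1564] F [ 0.5 -0.8  0. ] w 0.849 yaw 161.1 q [ 0.58  0.16 -0.38  0.   -1.03 -0.91]
delta mm tool [-0.2  0.6 44.4] mm in final axes [-0.2  0.5 44.4] rotvec [-0.002 -0.     0.001]
```

View pics/c5.png

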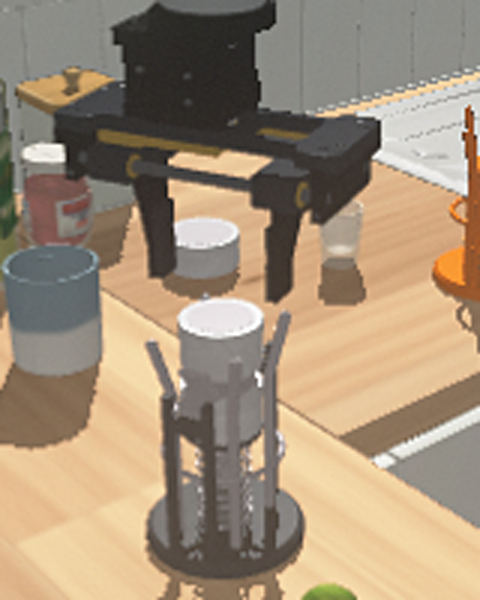

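The tin stands upright on the catches with its lid at (220,318), and the fingers are clear above it. I shut the fingers and measure the lid.

```bash
python3 -m jog '[{"angular":[0,0,0],"delta_pos":[0,0,0],"gripper":-1},{"angular":[0,0,0],"delta_pos":[0,0,0],"gripper":-1},{"angular":[0,0,0],"delta_pos":[0,0,0],"gripper":-1},{"angular":[0,0,0],"delta_pos":[0,0,0],"gripper":-1},{"angular":[0,0,0],"delta_pos":[0,0,0],"gripper":-1},{"angular":[0,0,0],"delta_pos":[0,0,0],"gripper":-1},{"angular":[0,0,0],"delta_pos":[0,0,0],"gripper":-1},{"angular":[0,0,0],"delta_pos":[0,0,0],"gripper":-1}]'; cat > lid.py <<'E'
import sys; from h import *
lo,hi=float(sys.argv[1]),float(sys.argv[2])
f=grab('side'); P=cloud(f); hsv=cv2.cvtColor(f['frame'],cv2.COLOR_RGB2HSV)
d=np.linalg.norm(P[...,:2]-[.465,.116],axis=2)
m=(d<.034)&(P[...,2]>lo)&(P[...,2]<hi)&(hsv[...,2]>170)&(hsv[...,1]<60); q=P[m]
A=np.c_[q[:,:2]-[.465,.116],np.ones(len(q))]; c=np.linalg.lstsq(A,q[:,2],rcond=None)[0]
print('lid n',len(q),'slope,z',c.round(4),'min',q.min(0).round(4),'max',q.max(0).round(4),'mid',((q.min(0)+q.max(0))/2).round(4))
E
python3 lid.py .166 .18; python3 to.py .465 .1152 .136 161
```

```text
time_s: 15.65
tool_pos: [0.4654, 0.1148, 0.1565]
ee_rot: [[-0.324, -0.946, 0.002], [-0.946, 0.324, -0.001], [0.0, -0.002, -1.0]]
wrist_force: [-0.1, -0.0, 0.5]
gripper_width: 0.042
lid n 263 slope,z [-0.0014  0.0047  0.1702] min [0.4375 0.0886 0.1684] max [0.4924 0.1422 0.172 ] mid [0.465  0.1154 0.1702]
t 15.7 p [0.4654 0.1148 0.1565] F [ 0.9 -0.5 -0.1] w 0.03 yaw 161.1 q [ 0.58  0.16 -0.38  0.   -1.03 -0.91]
delta mm tool [-0.3  0.5 20.5] mm in final axes [-0.3  0.5 20.5] rotvec [-0.002 -0.     0.001]
```

```bash
python3 -m jog '[{"angular":[0,0,0],"delta_pos":[0,1,5],"gripper":-1},{"angular":[0,0,0],"delta_pos":[0,0,5],"gripper":-1},{"angular":[0,0,0],"delta_pos":[0,0,5],"gripper":-1},{"angular":[0,0,0],"delta_pos":[0,0,3],"gripper":-1},{"angular":[0,0,0],"delta_pos":[0,0,3],"gripper":-1},{"angular":[0,0,0],"delta_pos":[0,0,3],"gripper":-1},{"angular":[0,0,0],"delta_pos":[0,0,3],"gripper":-1},{"angular":[0,0,0],"delta_pos":[0,0,0],"gripper":-1}]'; python3 to.py .465 .1152 .079 161; python3 lid.py .14 .18
```

```text
time_s: 16.7
tool_pos: [0.4647, 0.1152, 0.1278]
ee_rot: [[-0.324, -0.946, 0.003], [-0.946, 0.324, -0.001], [0.0, -0.003, -1.0]]
wrist_force: [-0.2, 0.9, 0.1]
gripper_width: -0.0
t 16.7 p [0.4647 0.1152 0.1278] F [-0.2  0.9  0.1] w -0.0 yaw 161.1 q [ 0.59  0.19 -0.43  0.   -0.95 -0.92]
delta mm tool [-0.1 -0.1 48.8] mm in final axes [-0.1 -0.2 48.8] rotvec [-0.003 -0.     0.001]
lid n 121 slope,z [0.009  0.0095 0.1644] min [0.438  0.0927 0.1621] max [0.4924 0.1419 0.166 ] mid [0.4652 0.1173 0.164 ]
```

```bash
python3 -m jog '[{"angular":[0,0,0],"delta_pos":[0,0,3],"gripper":-1},{"angular":[0,0,0],"delta_pos":[0,0,3],"gripper":-1},{"angular":[0,0,0],"delta_pos":[0,0,3],"gripper":-1},{"angular":[0,0,0],"delta_pos":[0,0,3],"gripper":-1},{"angular":[0,0,0],"delta_pos":[0,0,3],"gripper":-1},{"angular":[0,0,0],"delta_pos":[0,0,3],"gripper":-1},{"angular":[0,0,0],"delta_pos":[0,0,3],"gripper":-1},{"angular":[0,0,0],"delta_pos":[0,0,0],"gripper":-1}]'; python3 to.py .465 .1152 .079 161; python3 lid.py .12 .18
```

```text
time_s: 17.75
tool_pos: [0.4655, 0.1155, 0.1061]
ee_rot: [[-0.324, -0.946, 0.005], [-0.946, 0.324, -0.0], [-0.001, -0.004, -1.0]]
wrist_force: [0.5, 0.6, 0.8]
gripper_width: 0.007
t 17.75 p [0.4655 0.1155 0.1061] F [0.5 0.6 0.8] w 0.007 yaw 161.1 q [ 0.59  0.22 -0.46  0.   -0.89 -0.92]
delta mm tool [ 0.5  0.5 27.1] mm in final axes [ 0.5  0.4 27.1] rotvec [-0.004  0.001  0.002]
lid n 120 slope,z [-0.0029 -0.0016  0.1428] min [0.4383 0.0957 0.1383] max [0.4936 0.1384 0.1442] mid [0.4659 0.117  0.1412]
```

```bash
python3 -m jog '[{"angular":[-0.004,0.001,0],"delta_pos":[0.5,0.5,3],"gripper":-1},{"angular":[0,0,0],"delta_pos":[0,0,3],"gripper":-1},{"angular":[0,0,0],"delta_pos":[0,0,3],"gripper":-1},{"angular":[0,0,0],"delta_pos":[0,0,3],"gripper":-1},{"angular":[0,0,0],"delta_pos":[0,0,3],"gripper":-1},{"angular":[0,0,0],"delta_pos":[0,0,3],"gripper":-1},{"angular":[0,0,0],"delta_pos":[0,0,3],"gripper":-1},{"angular":[0,0,0],"delta_pos":[0,0,0],"gripper":-1}]'; python3 to.py .465 .1152 .079 161; python3 lid.py .105 .16
```

```text
time_s: 18.8
tool_pos: [0.4654, 0.1155, 0.0843]
ee_rot: [[-0.324, -0.946, 0.001], [-0.946, 0.324, 0.001], [-0.001, -0.001, -1.0]]
wrist_force: [-0.1, -0.0, 2.6]
gripper_width: 0.003
t 18.8 p [0.4654 0.1155 0.0843] F [-0.1 -0.   2.6] w 0.003 yaw 161.1 q [ 0.58  0.24 -0.48  0.   -0.84 -0.91]
delta mm tool [0.4 0.3 5.3] mm in final axes [0.4 0.3 5.3] rotvec [-0.001  0.001  0.002]
lid n 58 slope,z [0.0331 0.0413 0.1214] min [0.4383 0.0908 0.1194] max [0.4929 0.1423 0.1356] mid [0.4656 0.1165 0.1275]
```

```bash
python3 -m jog '[{"angular":[0,0,0],"delta_pos":[0,0,2],"gripper":-1},{"angular":[0,0,0],"delta_pos":[0,0,2],"gripper":-1},{"angular":[0,0,0],"delta_pos":[0,0,2],"gripper":-1},{"angular":[0,0,0],"delta_pos":[0,0,1],"gripper":-1},{"angular":[0,0,0],"delta_pos":[0,0,0],"gripper":-1},{"angular":[0,0,0],"delta_pos":[0,0,0],"gripper":-1},{"angular":[0,0,0],"delta_pos":[0,0,0],"gripper":-1},{"angular":[0,0,0],"delta_pos":[0,0,0],"gripper":-1}]'; python3 to.py .465 .1152 .079 161
python3 - <<'E'
from h import *
f=grab('side')
cv2.imwrite('pics/c6.png',cv2.cvtColor(cv2.resize(f['frame'][160:310,195:315],(480,600),interpolation=2),cv2.COLOR_RGB2BGR))
E
python3 lid.py .1 .128
```

```text
time_s: 19.85
tool_pos: [0.4654, 0.1155, 0.0772]
ee_rot: [[-0.323, -0.946, 0.002], [-0.946, 0.323, 0.001], [-0.001, -0.001, -1.0]]
wrist_force: [-0.7, -0.3, 2.8]
gripper_width: 0.007
t 19.85 p [0.4654 0.1155 0.0772] F [-0.7 -0.3  2.8] w 0.007 yaw 161.1 q [ 0.58  0.25 -0.49  0.   -0.82 -0.91]
delta mm tool [ 0.4  0.3 -1.8] mm in final axes [ 0.4  0.3 -1.8] rotvec [-0.001  0.001  0.002]
lid n 42 slope,z [0.0073 0.0239 0.1144] min [0.439  0.0887 0.1102] max [0.4935 0.1406 0.1236] mid [0.4662 0.1147 0.1169]
```

View pics/c6.png

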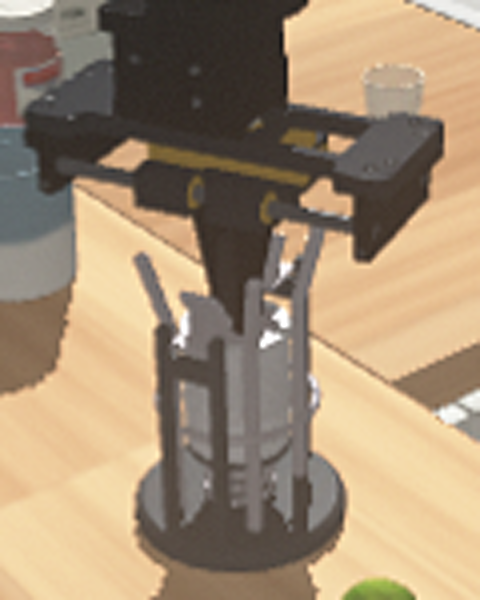

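The pile is pushed down with two tins stacked (seam at about (240,440)). The lid is around 8 mm below the mouth, and the near catch at (205,315) is over it. I lift away.

```bash
python3 -m jog '[{"angular":[0,0,0],"delta_pos":[0,0,-3],"gripper":-1},{"angular":[0,0,0],"delta_pos":[0,0,-4],"gripper":-1},{"angular":[0,0,0],"delta_pos":[0,0,-8],"gripper":-1},{"angular":[0,0,0],"delta_pos":[0,0,-15],"gripper":-1},{"angular":[0,0,0],"delta_pos":[0,0,-25],"gripper":-1},{"angular":[0,0,0],"delta_pos":[0,0,-30],"gripper":-1},{"angular":[0,0,0],"delta_pos":[0,0,-30],"gripper":-1},{"angular":[0,0,0],"delta_pos":[0,0,-15],"gripper":-1}]'; python3 to.py .465 .1152 .2 161
python3 - <<'E'
from h import *
f=grab('side')
cv2.imwrite('pics/c7.png',cv2.cvtColor(cv2.resize(f['frame'][160:310,195:315],(480,600),interpolation=2),cv2.COLOR_RGB2BGR))
P=cloud(f); d=np.linalg.norm(P[...,:2]-[.5525,-.3263],axis=2); m=(d<.06)&(P[...,2]>.03)&(P[...,2]<.04); q=P[m]; print('wide mid',(q.min(0)+q.max(0))/2)
E
python3 lid.py .1 .128
```

```text
time_s: 20.95
tool_pos: [0.4622, 0.1138, 0.2099]
ee_rot: [[-0.325, -0.946, -0.007], [-0.946, 0.325, -0.003], [0.005, 0.005, -1.0]]
wrist_force: [0.2, 0.4, -0.5]
gripper_width: 0.003
t 20.95 p [0.4622 0.1138 0.2099] F [ 0.2  0.4 -0.5] w 0.003 yaw 161.0 q [ 0.58  0.11 -0.3  -0.   -1.17 -0.91]
delta mm tool [-2.3 -2.2  9.9] mm in final axes [-2.2 -2.2  9.9] rotvec [ 0.005 -0.005  0.001]
wide mid [ 0.55207229 -0.3236129   0.03350734]
lid n 113 slope,z [0.005  0.0036 0.1219] min [0.4387 0.0842 0.1195] max [0.4929 0.142  0.1249] mid [0.4658 0.1131 0.1222]
```

View pics/c7.png

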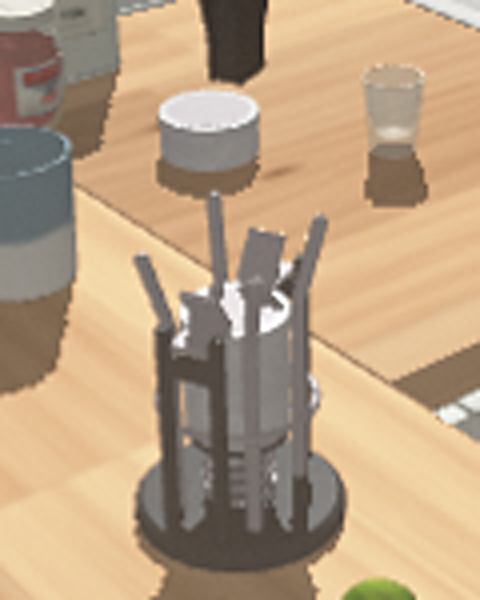

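The lid sits level at 0.122 with both catches over it (near one at (205,315), far one at (265,255)) and two tins stacked below. The hand is clear and the wide tin has not moved.

```bash
python3 -c "
from cell import ctrl; print(ctrl.finish_job())"
```

```text
the job is handed in; nothing more can be done
None
```

The small loose tin is in the dark dispenser, held under both spring catches. I handed the job in at about 21 s of the 58 s allowed; no verdict was reported.

**What I did:** I gripped the 56 mm tin and set it on the mouth with the fingers at ±x. I then let go, shut the fingers, pushed the middle of the lid to about 8 mm below the mouth, and lifted straight up.

**Last checks, after lifting the hand away:**
- **Lid height:** 0.122 m, level with the mouth to within measuring error, so the underside is about 34 mm below it.
- **Tilt:** the lid was level to within 0.01 rad.
- **Centring:** within about 3 mm of the dispenser's axis.
- **Catches and pile:** both catches were over the lid, and two tins were visible in the pile.
- **Wide tin:** it measured within about 3 mm of its starting place, which is within the measuring error.
- **Hand:** well clear above, with about zero wrist force.

**What failed or disagreed:**
- **Reported tool height:** it read about 36 mm lower than the fingertips in the depth images. My first grasp therefore closed above the lid, touching nothing; I corrected for the offset and gripped again.
- **Camera disagreement:** the two cameras differed by about 4 mm in y on the dispenser, so I used the mean.
- **Push force:** the wrist showed only about 3 N at the end of each push step, below the 5 to 20 N expected. I judged the snap-in by the pictures and the lid height instead.
- **Platform joint:** I could not read it directly. I inferred how far it sank from the height of the lid.

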